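# Turn the battery pack round in the stringing machine's battery box

## Robot

A 7-joint arm with a two-finger parallel gripper is mounted at the origin on the work surface. World frame = base frame: x ahead of the robot, y to its left, z up, the work surface at z = 0. Lengths are in m, angles in rad, forces in N, time in s.
With the tool pointing down it reaches from about 0.4 to 0.85 m from the base axis. Payload 10.4 kg.
Tool frame: the origin (TCP) lies at the very end of the fingers, on their centre line; the grasp point (between the pads) lies 19 mm behind it (manip.grip_point_offset is the distance from the TCP to the grasp point, in m); z points along the fingers, y is the line along which they close (so a half turn about z gives the same grasp; the last joint's range is limited). The gripper opens to 85 mm and grips with 20 to 120 N. Pads are 22 mm wide; open, the fingers measure 114 mm over their backs; the gripper's body (76 mm by 85 mm) begins 54 mm behind the grasp point. The pads swing forward as they close: fully open they stand 13 mm farther back than shut.
Start: joints at [-1.346, 0.332, -0.065, 1.46, 0.022, 1.35, -0.088], TCP at [0.153, 0.606, 0.202] pointing down, gripper open.
Joint ranges: [-2.6, 2.6], [-0.5, 2.12], [-1.47, 1.34], [0.16, 2.42], [-1.27, 4.41], [0.06, 2.06], [-2.6, 2.6]. Speed limits (rad/s): [2.22, 2.22, 2.79, 2.79, 3.14, 3.14, 3.14].

## Interface

Orientations are given as a unit quaternion [x, y, z, w].
In Python, from workcell import manip gives the robot as it stands. The module is installed in compiled form; this text tells all that it offers.
- The arm moves only by the shell command python3 -m inch 'ROWS' [OPENING] [FORCE]. ROWS is JSON, a list of rows, each a list of 2 entries, a list of its own where there are three numbers: the shift along the tool's x, y, z each as a share of 0.08 m, from -1 to 1, then the turn, a rotation vector about the tool's x, y, z each as a share of 45 degrees, from -1 to 1. A call has exactly 10 rows; each row is the pose to reach, as a shift and turn from the pose commanded when the call began, along the tool's axes at that moment; what a row does not reach only later rows make up. A row lasts 1/10 s, in which the tool goes at most 50 mm and 8.59 degrees, less where a joint would pass 70% of its speed; a pose out of reach is approached as far as the arm can. A call with a number of a shift or a turn outside -1 to 1 is refused whole. A call with a gripper value outside its range is refused whole. OPENING is the opening, from 0 (shut) to 1 (fully open), set as the call begins (- or left out, the last holds). The fingers move at their own pace and stop on an object; FORCE is the grip in N (left out, the last holds). Time passes only in rows, so rows that repeat a pose let the fingers close, or fill a call up. It gives the time, the measured TCP pose, the force, the opening and the grip force at its end, in the units of the state.
- manip.get_obs(): the state, without advancing time (a new reading comes with each control period).
- manip.camera(name): name is "scene" or "top" or "wrist"; returns the picture (400x640x3 uint8, red, green, blue); there is no depth.
- manip.camera_params(name): a dict with "fov_y" (degrees; the focal length in pixels is half the picture's height over the tangent of half this angle, whatever the lens; pixels are square), "cx", "cy" (the principal point, pixels), "camera_from_world" (4x4, takes a point from world to camera coordinates); the wrist camera has in their place "T_tool_cam" (4x4, takes a point from camera to tool coordinates, whose origin is the TCP and whose axes are the flange's). Camera axes: x right, y up, looking along -z (the intrinsics and any distortion apply to the point x, -y, -z); pixel columns grow to the right and rows downward; lengths in m; the calibration is good to about 2 mm. The wrist camera is an equidistant fisheye: a pixel r from the principal point sees the ray r / f radians off the axis. A picture is of the moment at which its call begins: read the wrist's pose just before it. camera_params takes no time and is no camera call.
- manip.hand_in(): hands the job in; it is judged then, once.
The state is a dict: "clock": time; "joint_pos": joint angles; "joint_velocities": joint speeds; "tau": joint torques, N m; "position": TCP position; "ee_rot": TCP orientation; "ft_force": force on the tool from outside, world axes, zero at the start; "torque": the same for the moment, N m; "grip_width": opening from 0.0 (shut) to 1.0 (fully open); "grasp_force": force on a finger pad.
Only numpy, scipy, OpenCV 4.12 (cv2) and the standard library are available. Lean on these libraries where they do the work, as an engineer would, in place of code of your own. Each camera call takes 0.05 s, during which the arm holds its last target. There are 200 camera calls.

## Task

The battery pack of the stringing machine was put into its grey box back to front. Flip the toggle latch open, lift the lid right back until it rests open, take the pack out, turn it end for end and lower it fully home with its contact end against the terminal block; never drop it, and leave the lid open so that I can check the voltage. Do not disturb the other things on the bench.

Things in the scene. Friction and masses are not known exactly. Their poses are not given: they have to be found in the camera images.
- battery_box: Grey steel battery box, screwed to the bench. Origin: centre of its underside, on the bench; x points from the latch side to the hinge side, y along the hinge, z up. Shut, it is 170 mm (x) by 220 mm (y; 256 with the low flanges) and 120 mm high: an open base 60 mm high with 3 mm walls, and a lid 60 mm deep hinged along the +x side
- bay (a point): Centre of the floor of the pack's cradle in the box, 1 mm from the box's origin towards -x and 6 mm above the bench; axes as the box. Its pocket, 126 mm (x) by 50 mm (y), has thin rails along both long sides and an end stop at -x, 16 mm high, flared to 23 mm; at +x is the terminal block, 26 mm high, flared to 33 (all above this point). Beside each rail are 75 mm of free space within the box
- terminals (a point): Middle of the terminal block's face (two upright brass spring blades) that looks into the pocket (towards -x): 63 mm along x and 19 mm up from the bay point; axes as the box
- latch (a joint): Toggle latch lever, rad: 0 shut (standing up in front of the lid), 2.2 fully open (swung out, away from the box, and down). Its sprung wire bail holds it shut, about 5 N at the handle, until over centre at 0.45; then it springs open. The bail is off its hook on the base by 1.7; the lever stays where it is left. While it is shut the lid cannot be lifted
- latch_pivot (a point): Axis of the latch lever (along the box's y), carried by the lid 16 mm in front of its front face: with the lid shut at -101 mm along x and -55 mm along y from the box's origin, 82 mm above the bench; axes as the lid's, which with the lid shut are the box's
- latch_grip (a point): Middle of the lever's handle: a steel channel 24 mm wide (along y), 8 mm deep and 30 mm long that ends 18 mm beyond this point, just above the lid. Shut, the point is 8 mm further out than the pivot and 36 mm above it, 24 mm in front of the lid's face. Turns with the lever
- lid (a joint): Lid angle, rad: 0 shut, 1.75 on its stop, leaning back beyond the hinge. The lid weighs 0.4 kg; let go below about 1.1 it falls shut, above about 1.3 it falls back by itself and rests on the stop
- lid_tab (a point): Lift tab at the top front edge of the lid, 120 mm along y from the latch: a steel lug 22 mm wide (along y), 10 mm thick, sticking out 34 mm (towards -x). The point is mid-thickness, 20 mm out from the lid, 115 mm above the bench when shut. Turns with the lid
- lid_hinge (a point): Point of the hinge axis (along the box's y) in line with the lift tab: 190 mm along x from the tab point, 85 mm along x and 65 mm along y from the box's origin, 60 mm above the bench
- pack_center (a point): Centre of the black battery pack: 118 mm long (its x), 46 mm wide, 64 mm high, about 0.35 kg, upright in the cradle. Its x points to its contact end, which is stepped down 12 mm over the last 14 mm and bears two brass plates; the other end is plain and full height. Its top is 32 mm above this point, 10 mm above the open base's rim. At the start the contact end is at the end stop
- pack_contacts (a point): On the pack's contact end face, 59 mm along the pack's x from its centre and 13 mm below it; level with the terminals point when the pack is seated the right way round, with 4 mm of play lengthwise either way
- string_reel: flat pale string reel lying on its side, 104 mm across, 44 mm high; origin at the centre of its underside
- overgrip_roll: small roll of black overgrip tape standing flat, 60 mm across, 28 mm high; origin at the centre of its underside
- awl: awl with a wooden handle, 160 mm long, lying; origin on its underside, x points to its point
- flying_clamp: steel string clamp, 75 x 16 x 38 mm, lying; origin at the centre of its underside
- starting_clamp: plier-like aluminium starting clamp, 85 x 35 x 16 mm, lying; origin at the centre of its underside
- grommet_jar: clear jar with a steel cap, 60 mm across, 75 mm high; origin at the centre of its underside

How it is judged:
By the outcome, as a careful person would: the job done as asked, in the order asked, and still so for the second after the job is handed in, with the robot touching nothing.
It also fails if it takes over 72 s, if anything falls off the work surface, if the arm or the gripper's body presses on something with over 40 N, if the wrist force passes 120 N, or if a joint passes its speed limit or range.

## Working session

There is one attempt and no reset: what is moved stays moved. The work goes in short steps, Python scripts to look and compute and a shell command to move; the robot and the scene stay as the last step left them, time stands still between calls to the robot, and variables do not carry over. Pictures are saved under pics/ and viewed, at most 10 in all, crops included, and the job is handed in when it is done.

```bash
mkdir -p pics
cat > h.py <<'E'
import numpy as np, cv2
from workcell import manip
from scipy.spatial.transform import Rotation as R
def ray(name,u,v):
    p=manip.camera_params(name); f=200/np.tan(np.radians(p["fov_y"])/2)
    T=np.linalg.inv(np.array(p["camera_from_world"]))
    d=np.array([(u-p["cx"])/f,-(v-p["cy"])/f,-1]); return T[:3,3],T[:3,:3]@d
def onplane(name,u,v,z):
    o,d=ray(name,u,v); return o+d*(z-o[2])/d[2]
def proj(name,P):
    p=manip.camera_params(name); f=200/np.tan(np.radians(p["fov_y"])/2)
    q=np.array(p["camera_from_world"])@np.r_[P,1]; return p["cx"]+f*q[0]/-q[2], p["cy"]-f*q[1]/-q[2]
def tool(): 
    o=manip.get_obs(); return np.array(o["position"]),R.from_quat(o["ee_rot"])
def delta(P,Rt=None):
    p,r=tool(); print("shift",np.round(r.inv().apply(np.array(P)-p)/0.08,3))
    if Rt is not None: print("turn",np.round((r.inv()*Rt).as_rotvec()/np.radians(45),3))
def save(name,fn,crop=None,s=1):
    im=manip.camera(name)
    if crop: im=im[crop[1]:crop[3],crop[0]:crop[2]]
    im=cv2.resize(im,None,fx=s,fy=s,interpolation=cv2.INTER_CUBIC)
    cv2.imwrite("pics/"+fn,im[:,:,::-1])
E
python3 - <<'E'
from h import *
save("top","t0.png"); save("scene","s0.png")
o=manip.get_obs(); print(o); print(tool()[1].as_matrix().round(3)); print(manip.grip_point_offset)
for n in("top","scene","wrist"): print(n,manip.camera_params(n))
E
```

```text
{'clock': 0.1, 'joint_pos': array([-1.34557745,  0.3328111 , -0.06470496,  1.46086507,  0.02161283,
        1.349902  , -0.08849322]), 'joint_velocities': array([-0.00030662, -0.00076445,  0.00073404, -0.00163243,  0.00078129,
       -0.00193727, -0.00076868]), 'tau': array([ 8.45949089e-04, -6.26747775e+01,  4.87168925e-02, -3.92433286e+01,
        1.62236346e-02,  6.84803235e-03, -2.35718414e-05]), 'position': array([0.15322018, 0.60553838, 0.20169033]), 'ee_rot': array([ 1.23575873e-01,  9.92334917e-01, -6.43206771e-04, -4.50561772e-05]), 'ft_force': array([-0.17951818,  1.53702183, -0.75007471]), 'torque': array([-0.01888486,  0.00116951,  0.04474652]), 'grasp_force': 0.0, 'grip_width': 1.0034091594849401}
[[-0.969  0.245 -0.   ]
 [ 0.245  0.969 -0.001]
 [-0.    -0.001 -1.   ]]
0.0187
top {'fov_y': 56.43487025913323, 'cx': 318.1017618499082, 'cy': 201.84842763911004, 'camera_from_world': array([[-0.0102276 , -0.9992533 , -0.03725894,  0.05873948],
       [ 0.98682747, -0.01610258,  0.16097281, -0.57830932],
       [-0.16145258, -0.03512178,  0.9862553 , -0.84803337],
       [ 0.        ,  0.        ,  0.        ,  1.        ]])}
scene {'fov_y': 49.074782700823654, 'cx': 321.12776495198824, 'cy': 201.4582664818602, 'camera_from_world': array([[-0.88333648,  0.46860767, -0.01111415,  0.51356624],
       [-0.3790972 , -0.70026017,  0.60491405,  0.17771104],
       [ 0.27568457,  0.53855599,  0.7962132 , -1.14811095],
       [ 0.        ,  0.        ,  0.        ,  1.        ]])}
wrist {'fov_y': 65.70646984690485, 'cx': 318.07218500268596, 'cy': 198.55547284400308, 'T_tool_cam': array([[ 2.74984651e-04,  9.51325955e-01,  3.08186392e-01,
         8.01151652e-02],
       [ 9.99999884e-01, -1.39896106e-04, -4.60428578e-04,
        -9.32831417e-04],
       [-3.94903580e-04,  3.08186483e-01, -9.51325883e-01,
        -1.70839112e-01],
       [ 0.00000000e+00,  0.00000000e+00,  0.00000000e+00,
         1.00000000e+00]])}
```

View pics/t0.png

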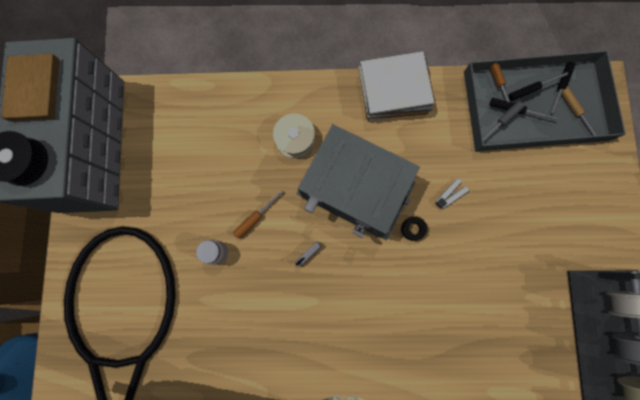

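View pics/s0.png

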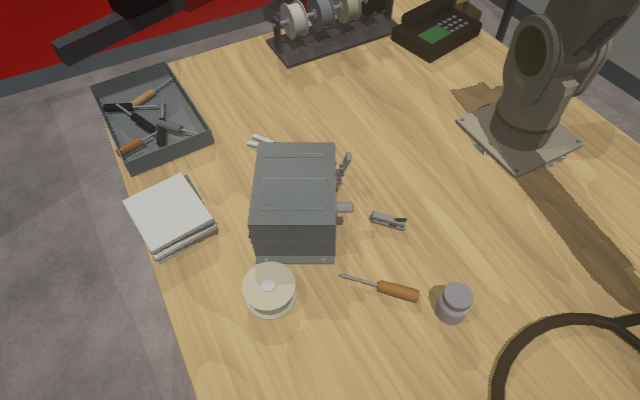

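The top view shows the lid's corners at about (335,127), (419,163), (385,237) and (300,190), the tab at (311,204) and the latch at (360,230). The scene view agrees: the tab is at (344,207), the latch at (346,165). Next I'll turn these into a pose.

Run:
```python
from h import *
for n,pts in(("top",[(335,127),(419,163),(385,237),(300,190)]),("scene",[(257,143),(335,143),(336,224),(250,222)])):
    P=np.array([onplane(n,u,v,.12) for u,v in pts]); print(n,P.round(3).tolist(),[round(np.linalg.norm(P[i]-P[i-1]),3) for i in range(4)],P.mean(0).round(3))
a=cv2.imread("pics/t0.png")[110:260,280:460]; b=cv2.imread("pics/s0.png")[120:280,230:370]
cv2.imwrite("pics/c0.png",np.vstack([cv2.resize(x,(560,int(560*x.shape[0]/x.shape[1])),interpolation=cv2.INTER_CUBIC)[:, :] for x in (a,)])) 
cv2.imwrite("pics/c1.png",np.hstack([cv2.resize(a,(400,333)),cv2.resize(b,(400,457))[:333]]))
c=R.from_matrix(np.linalg.inv(manip.camera_params("top")["camera_from_world"])[:3,:3]); print(np.linalg.inv(manip.camera_params("top")["camera_from_world"])[:3,3],np.linalg.inv(manip.camera_params("scene")["camera_from_world"])[:3,3])
```

```text
top [[0.739, 0.008, 0.12], [0.651, -0.177, 0.12], [0.488, -0.095, 0.12], [0.595, 0.089, 0.12]] [np.float64(0.166), np.float64(0.205), np.float64(0.182), np.float64(0.212)] [ 0.618 -0.044  0.12 ]
scene [[0.647, -0.177, 0.12], [0.495, -0.095, 0.12], [0.598, 0.095, 0.12], [0.741, 0.013, 0.12]] [np.float64(0.212), np.float64(0.173), np.float64(0.216), np.float64(0.165)] [ 0.62  -0.041  0.12 ]
[0.43437511 0.01959891 0.93165806] [0.83753802 0.50210492 0.81234904]
```

View pics/c1.png

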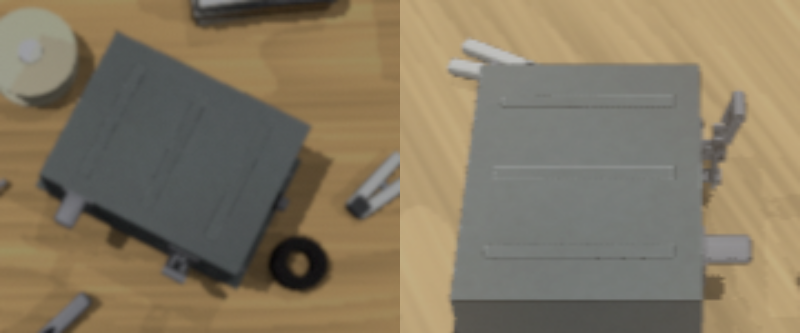

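```bash
python3 -m inch '[[[-0.1,-0.09,0],[0,0,0]],[[-0.2,-0.19,0],[0,0,0]],[[-0.3,-0.28,0],[0,0,0]],[[-0.4,-0.38,0],[0,0,0]],[[-0.5,-0.47,0],[0,0,0]],[[-0.6,-0.57,0],[0,0,0]],[[-0.7,-0.66,0],[0,0,0]],[[-0.8,-0.76,0],[0,0,0]],[[-0.9,-0.85,0],[0,0,0]],[[-1,-0.95,0],[0,0,0]]]'
python3 -m inch '[[[-0.1,-0.09,0],[0,0,0]],[[-0.2,-0.19,0],[0,0,0]],[[-0.3,-0.28,0],[0,0,0]],[[-0.4,-0.38,0],[0,0,0]],[[-0.5,-0.47,0],[0,0,0]],[[-0.6,-0.57,0],[0,0,0]],[[-0.7,-0.66,0],[0,0,0]],[[-0.8,-0.76,0],[0,0,0]],[[-0.9,-0.85,0],[0,0,0]],[[-1,-0.95,0],[0,0,0]]]'
python3 - <<'E'
from h import *
o=manip.get_obs(); print(o["joint_pos"].round(2))
c,s=np.cos(np.radians(28)),np.sin(np.radians(28))
B=lambda x,y,z: np.array([.62+c*x+s*y,-.042-s*x+c*y,z])
for n in("top","scene"):
  for k,p in dict(tabend=(-.119,.065,.12),gripT=(-.113,-.055,.136),c1=(-.085,-.11,.12),c2=(-.085,.11,.12),c3=(.085,.11,.12),c4=(.085,-.11,.12)).items(): print(n,k,np.round(proj(n,B(*p)),1))
E
```

```text
clock: 1.1
position: [0.2127, 0.5119, 0.2024]
ee_rot: [0.124, 0.992, 0.0, -0.0]
ft_force: [-0.3, -0.3, -1.3]
grip_width: 0.997
grasp_force: 0.0
clock: 2.1
position: [0.2716, 0.4186, 0.2024]
ee_rot: [0.124, 0.992, 0.0, -0.0]
ft_force: [-0.2, 1.3, 0.8]
grip_width: 0.998
grasp_force: 0.0
[-1.13  0.05  0.04  1.79 -0.    1.3   0.24]
top tabend [307.9 211.8]
top gripT [358.6 233.8]
top c1 [386.7 234.5]
top c2 [297.1 189.2]
top c3 [331.9 124. ]
top c4 [420.2 166.3]
scene tabend [353.5 204.7]
scene gripT [348.5 154.6]
scene c1 [334.7 141.5]
scene c2 [336.7 223.7]
scene c3 [247.9 224.1]
scene c4 [258. 142.]
```

```bash
python3 -m inch '[[[-0.1,-0.09,0],[0,0,0]],[[-0.2,-0.19,0],[0,0,0]],[[-0.3,-0.28,0],[0,0,0]],[[-0.4,-0.38,0],[0,0,0]],[[-0.5,-0.47,0],[0,0,0]],[[-0.6,-0.57,0],[0,0,0]],[[-0.7,-0.66,0],[0,0,0]],[[-0.8,-0.76,0],[0,0,0]],[[-0.9,-0.85,0],[0,0,0]],[[-1,-0.95,0],[0,0,0]]]' | head -2
python3 -m inch '[[[-0.1,-0.09,0],[0,0,0]],[[-0.2,-0.19,0],[0,0,0]],[[-0.3,-0.28,0],[0,0,0]],[[-0.4,-0.38,0],[0,0,0]],[[-0.5,-0.47,0],[0,0,0]],[[-0.6,-0.57,0],[0,0,0]],[[-0.7,-0.66,0],[0,0,0]],[[-0.8,-0.76,0],[0,0,0]],[[-0.9,-0.85,0],[0,0,0]],[[-1,-0.95,0],[0,0,0]]]'| head -2
python3 -m inch '[[[-0.1,-0.1,0],[0,0,0]],[[-0.2,-0.2,0],[0,0,0]],[[-0.3,-0.3,0],[0,0,0]],[[-0.4,-0.4,0],[0,0,0]],[[-0.5,-0.5,0],[0,0,0]],[[-0.6,-0.6,0],[0,0,0]],[[-0.7,-0.7,0],[0,0,0]],[[-0.8,-0.8,0],[0,0,0]],[[-0.9,-0.9,0],[0,0,0]],[[-1,-1,0],[0,0,0]]]'| head -3
python3 - <<'E'
from h import *
o=manip.get_obs(); print(o["joint_pos"].round(2))
y=np.radians(62); Y=np.array([np.cos(y),np.sin(y),0]); Z=np.array([0,0,-1]); X=np.cross(Y,Z)
delta([.498,-.04,.2],R.from_matrix(np.c_[X,Y,Z]))
E
```

```text
clock: 3.1
position: [0.3305, 0.3253, 0.2024]
clock: 4.1
position: [0.3894, 0.232, 0.2024]
clock: 5.1
position: [0.4474, 0.1347, 0.2024]
ee_rot: [0.124, 0.992, 0.0, 0.0]
[-0.8  -0.04  0.4   1.88  0.02  1.3   0.92]
shift [-1.149 -1.962  0.03 ]
turn [0.    0.    0.307]
```

```bash
python3 -m inch '[[[-0.06,-0.1,0],[0,0,0]],[[-0.12,-0.2,0],[0,0,0]],[[-0.18,-0.3,0],[0,0,0]],[[-0.24,-0.4,0],[0,0,0]],[[-0.3,-0.5,0],[0,0,0]],[[-0.36,-0.6,0],[0,0,0]],[[-0.42,-0.7,0],[0,0,0]],[[-0.48,-0.8,0],[0,0,0]],[[-0.54,-0.9,0],[0,0,0]],[[-0.6,-1,0],[0,0,0]]]' 0.65 20 | head -2
python3 -m inch '[[[-0.06,-0.1,0],[0,0,0.03]],[[-0.12,-0.2,0],[0,0,0.06]],[[-0.18,-0.3,0],[0,0,0.1]],[[-0.24,-0.4,0],[0,0,0.14]],[[-0.3,-0.5,0],[0,0,0.18]],[[-0.36,-0.6,0],[0,0,0.22]],[[-0.42,-0.7,0],[0,0,0.26]],[[-0.48,-0.8,0],[0,0,0.307]],[[-0.54,-0.96,0],[0,0,0.307]],[[-0.55,-0.96,0],[0,0,0.307]]]'
python3 - <<'E'
from h import *
o=manip.get_obs(); print(o["joint_pos"].round(2))
save("wrist","w0.png")
p,r=tool(); W=manip.camera_params("wrist"); T=np.array(W["T_tool_cam"]); f=200/np.tan(np.radians(W["fov_y"])/2)
def pw(P):
    q=T[:3,:3].T@(r.inv().apply(P-p)-T[:3,3]); x,y,z=q[0],-q[1],-q[2]; th=np.arctan2(np.hypot(x,y),z); k=f*th/np.hypot(x,y); return np.round([W["cx"]+k*x,W["cy"]+k*y])
c,s=np.cos(np.radians(28)),np.sin(np.radians(28))
B=lambda x,y,z: np.array([.62+c*x+s*y,-.042-s*x+c*y,z])
for k,q in dict(gripT=(-.113,-.055,.136),pivot=(-.101,-.055,.082),c1=(-.085,-.11,.12),c2=(-.085,.11,.12),tabend=(-.119,.065,.12)).items(): print(k,pw(B(*q)))
E
```

```text
clock: 6.1
position: [0.474, 0.0455, 0.2024]
clock: 7.1
position: [0.4977, -0.0411, 0.2024]
ee_rot: [0.244, 0.97, -0.0, 0.0]
ft_force: [-0.1, 0.2, -0.7]
grip_width: 0.651
grasp_force: 0.0
[-0.6   0.04  0.61  1.81 -0.02  1.3   1.1 ]
gripT [320. 197.]
pivot [320. 192.]
c1 [258. 222.]
c2 [488. 219.]
tabend [452. 185.]
```

View pics/w0.png

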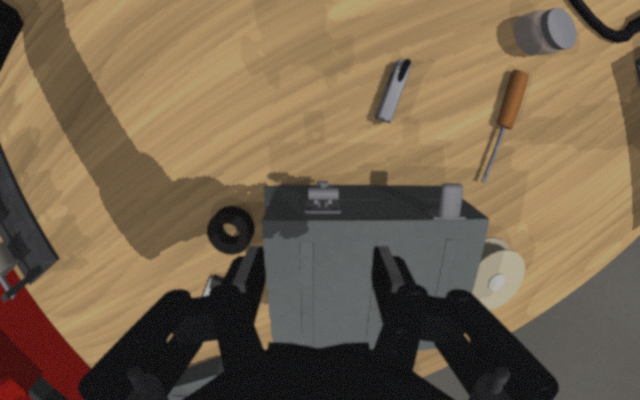

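The wrist view shows the latch at (323,190), the tab end at (452,184) and the lid's front corners at (265,219) and (487,219). That is within about 2 mm of my pose, so I'll go down and grip the lever.

```bash
python3 -m inch '[[[0,0,0.1],[0,0,0]],[[0,0,0.25],[0,0,0]],[[0,0,0.4],[0,0,0]],[[0,0.01,0.55],[0,0,0]],[[0,0.02,0.65],[0,0,0]],[[0,0.03,0.75],[0,0,0]],[[0,0.03,0.85],[0,0,0]],[[0,0.03,0.92],[0,0,0]],[[0,0.03,0.97],[0,0,0]],[[0,0.03,1],[0,0,0]]]' | grep -E "pos|force"
python3 -m inch '[[[0,0,0.07],[0,0,0]],[[0,0,0.14],[0,0,0]],[[0,0,0.21],[0,0,0]],[[0,0,0.21],[0,0,0]],[[0,0,0.21],[0,0,0]],[[0,0,0.21],[0,0,0]],[[0,0,0.21],[0,0,0]],[[0,0,0.21],[0,0,0]],[[0,0,0.21],[0,0,0]],[[0,0,0.21],[0,0,0]]]' 0 40
```

```text
position: [0.4987, -0.037, 0.1221]
ft_force: [1.3, 0.3, 0.2]
grasp_force: 0.0
clock: 9.15
position: [0.4988, -0.0369, 0.1056]
ee_rot: [0.242, 0.97, 0.0, 0.0]
ft_force: [-0.2, -0.3, -0.5]
grip_width: -0.001
grasp_force: 0.0
```

Run:
```python
from h import *
a=cv2.resize(manip.camera("wrist")[130:290,240:440],(400,320),interpolation=3); b=cv2.resize(manip.camera("scene")[80:240,270:470],(400,320),interpolation=3)
cv2.imwrite("pics/w1.png",np.hstack([a,b])[:,:,::-1])
```

```text
(no output)
```

View pics/w1.png

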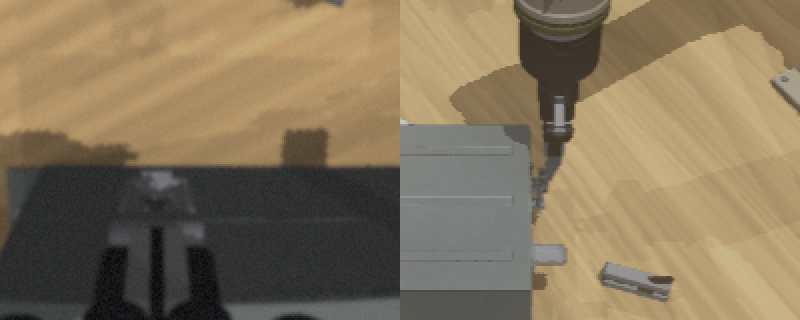

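```bash
cat >> h.py <<'E'
c28,s28=np.cos(np.radians(28)),np.sin(np.radians(28))
C0=np.array([.62,-.042])
def B(x,y,z): return np.array([C0[0]+c28*x+s28*y,C0[1]-s28*x+c28*y,z])
def toB(P): d=np.array(P)[:2]-C0; return np.round([c28*d[0]-s28*d[1],s28*d[0]+c28*d[1],P[2]],4)
def pw(P):
    p,r=tool(); W=manip.camera_params("wrist"); T=np.array(W["T_tool_cam"]); f=200/np.tan(np.radians(W["fov_y"])/2)
    q=T[:3,:3].T@(r.inv().apply(P-p)-T[:3,3]); x,y,z=q[0],-q[1],-q[2]; th=np.arctan2(np.hypot(x,y),z); k=f*th/np.hypot(x,y); return np.round([W["cx"]+k*x,W["cy"]+k*y])
E
python3 - <<'E'
from h import *
p,r=tool(); print("tcp in box",toB(p),manip.get_obs()["grip_width"])
def cr(uv): return (uv[0]-270)*2+400,(uv[1]-80)*2
def cw(uv): return (uv[0]-240)*2,(uv[1]-130)*2
for k,P in dict(tcp=p,grip=p+[0,0,.019],hb=B(-.107,-.055,.106),ht=B(-.113,-.055,.136),piv=B(-.101,-.055,.082)).items(): print(k,np.round(cr(proj("scene",P))),cw(pw(P)))
E
python3 -c "
import cv2;a=cv2.imread('pics/w1.png');cv2.imwrite('pics/w1b.png',cv2.resize(cv2.convertScaleAbs(a[120:270,100:220],alpha=2),(480,600),interpolation=3))"
```

```text
tcp in box [-0.1095 -0.0524  0.1056] -0.001968497616470125
tcp [553. 170.] (np.float64(160.0), np.float64(214.0))
grip [553. 158.] (np.float64(160.0), np.float64(244.0))
hb [550. 168.] (np.float64(152.0), np.float64(222.0))
ht [557. 149.] (np.float64(150.0), np.float64(252.0))
piv [544. 183.] (np.float64(152.0), np.float64(208.0))
```

View pics/w1b.png

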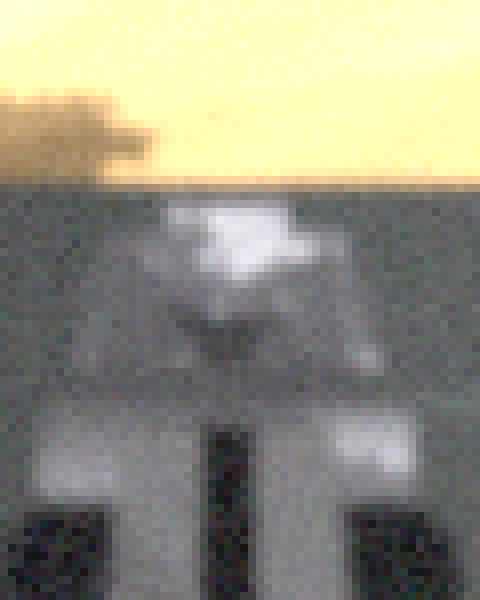

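```bash
cat >> h.py <<'E'
def wray(u,v,z,p=None,r=None):
    if p is None: p,r=tool()
    W=manip.camera_params("wrist"); T=np.array(W["T_tool_cam"]); f=200/np.tan(np.radians(W["fov_y"])/2)
    x,y=u-W["cx"],v-W["cy"]; n=np.hypot(x,y); th=n/f; d=np.array([np.sin(th)*x/n,-np.sin(th)*y/n,-np.cos(th)])
    d=r.apply(T[:3,:3]@d); o=p+r.apply(T[:3,3]); return o+d*(z-o[2])/d[2]
E
python3 - <<'E'
from h import *
p,r=tool()
for z in(.136,.118,.1,.08,.06,.04):
  print(z,"w0 v184",toB(wray(323,184,z,np.array([.4977,-.0411,.2024]),r)),"v195",toB(wray(323,195,z,np.array([.4977,-.0411,.2024]),r))[0],"w1 v220",toB(wray(320,220,z)), "v207",toB(wray(320,217,z))[0])
for t in(0,.5,1,1.5,2.2):
  a=np.arctan2(8,36)+t; P=B(-.101-.0369*np.sin(a),-.055,.082+.0369*np.cos(a)); print(t,pw(P),np.round(proj("scene",P)))
E
python3 -c "
import cv2,numpy as np
a=cv2.imread('pics/w0.png')[165:235,270:380];b=cv2.imread('pics/w1.png')[100:260,500:640]
cv2.imwrite('pics/w2.png',cv2.convertScaleAbs(np.hstack([cv2.resize(a,(400,255),interpolation=3),cv2.resize(b,(400,457),interpolation=3)[:255]]),alpha=1.7))"
```

```text
0.136 w0 v184 [-0.1236 -0.0538  0.136 ] v195 -0.1144 w1 v220 [-0.1328 -0.0525  0.136 ] v207 -0.1344
0.118 w0 v184 [-0.1187 -0.0535  0.118 ] v195 -0.1088 w1 v220 [-0.1256 -0.0524  0.118 ] v207 -0.1274
0.1 w0 v184 [-0.1138 -0.0532  0.1   ] v195 -0.1032 w1 v220 [-0.1184 -0.0523  0.1   ] v207 -0.1203
0.08 w0 v184 [-0.1083 -0.0528  0.08  ] v195 -0.097 w1 v220 [-0.1103 -0.0521  0.08  ] v207 -0.1125
0.06 w0 v184 [-0.1029 -0.0525  0.06  ] v195 -0.0908 w1 v220 [-0.1023 -0.052   0.06  ] v207 -0.1047
0.04 w0 v184 [-0.0974 -0.0521  0.04  ] v195 -0.0846 w1 v220 [-0.0942 -0.0518  0.04  ] v207 -0.0969
0 [315. 247.] [346. 160.]
0.5 [315. 215.] [354. 163.]
1 [316. 191.] [358. 168.]
1.5 [316. 180.] [359. 173.]
2.2 [316. 188.] [353. 180.]
```

View pics/w2.png

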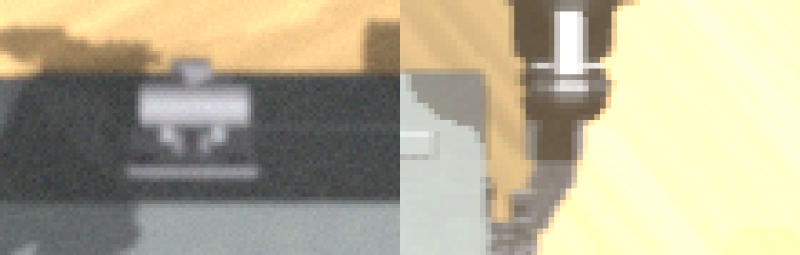

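The wrist crop shows two light pads, and the gripper reads fully shut, so the handle isn't between them. It probably slid behind or in front of the fingers. A slow outward pull while watching the force will show which.

```bash
python3 -m inch '[[[0.03,0,0],[0,0,0]],[[0.06,0,0],[0,0,0]],[[0.1,0,0],[0,0,0]],[[0.13,0,0],[0,0,0]],[[0.16,0,0],[0,0,0]],[[0.2,0,0],[0,0,0]],[[0.23,0,0],[0,0,0]],[[0.26,0,0],[0,0,0]],[[0.3,0,0],[0,0,0]],[[0.3,0,0],[0,0,0]]]'
python3 - <<'E'
from h import *
a=cv2.resize(manip.camera("wrist")[150:290,240:400],(400,350),interpolation=3); b=cv2.resize(manip.camera("top")[170:270,310:430],(400,333),interpolation=3)
cv2.imwrite("pics/w3.png",cv2.convertScaleAbs(np.hstack([a[:333],b])[:,:,::-1],alpha=1.6))
print(toB(tool()[0]))
E
```

```text
clock: 10.25
position: [0.4772, -0.0254, 0.1056]
ee_rot: [0.242, 0.97, 0.0, -0.0]
ft_force: [-0.3, -0.9, 0.5]
grip_width: 0.002
grasp_force: 0.0
[-0.1335 -0.0524  0.1056]
```

View pics/w3.png

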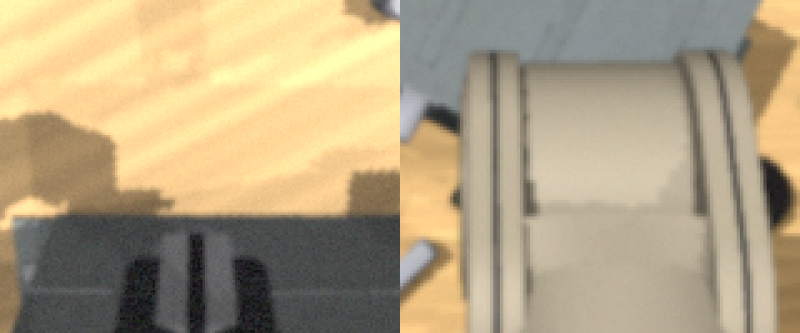

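```bash
python3 -m inch '[[[0,0,0],[0,0,0]],[[0,0,0],[0,0,0]],[[0,0,0.05],[0,0,0]],[[0,-0.01,0.1],[0,0,0]],[[0,-0.02,0.19],[0,0,0]],[[-0.06,-0.02,0.19],[0,0,0]],[[-0.12,-0.02,0.19],[0,0,0]],[[-0.18,-0.02,0.19],[0,0,0]],[[-0.24,-0.02,0.19],[0,0,0]],[[-0.28,-0.02,0.19],[0,0,0]]]' 0.65 40
python3 -m inch '[[[0,0,0],[0,0,0]],[[0,0,0],[0,0,0]],[[0,0,0],[0,0,0]],[[0,0,0],[0,0,0]],[[0,0,0],[0,0,0]],[[0,0,0],[0,0,0]],[[0,0,0],[0,0,0]],[[0,0,0],[0,0,0]],[[0,0,0],[0,0,0]],[[0,0,0],[0,0,0]]]' 0 40
```

```text
clock: 11.35
position: [0.4972, -0.0379, 0.0905]
ee_rot: [0.242, 0.97, 0.0, 0.0]
ft_force: [-0.1, -0.1, 0.3]
grip_width: 0.649
grasp_force: 0.0
clock: 12.35
position: [0.4972, -0.0365, 0.0908]
ee_rot: [0.242, 0.97, 0.001, 0.001]
ft_force: [1.3, 5.5, 2.7]
grip_width: 0.263
grasp_force: 39.3
```

```bash
python3 -m inch '[[[0.045,0,0.015],[0,0,0]],[[0.09,0,0.03],[0,0,0]],[[0.13,0,0.05],[0,0,0]],[[0.17,0,0.07],[0,0,0]],[[0.21,0,0.1],[0,0,0]],[[0.24,0,0.13],[0,0,0]],[[0.27,0,0.17],[0,0,0]],[[0.29,0,0.21],[0,0,0]],[[0.33,0,0.29],[0,0,0]],[[0.36,0,0.38],[0,0,0]]]' 0 25
python3 - <<'E'
from h import *
print(toB(tool()[0]))
E
```

```text
clock: 13.35
position: [0.4711, -0.0223, 0.0609]
ee_rot: [0.241, 0.97, 0.001, -0.0]
ft_force: [-6.4, 7.4, 13.8]
grip_width: 0.262
grasp_force: 54.7
[-0.1407 -0.0525  0.0609]
```

```bash
python3 -m inch '[[[0.0,0,0.05],[0,0,0]],[[0,0,0.09],[0,0,0]],[[0,0,0.14],[0,0,0]],[[-0.01,0,0.185],[0,0,0]],[[-0.02,0,0.22],[0,0,0]],[[-0.03,0,0.25],[0,0,0]],[[-0.05,0,0.28],[0,0,0]],[[-0.065,0,0.31],[0,0,0]],[[-0.065,0,0.31],[0,0,0]],[[-0.065,0,0.31],[0,0,0]]]' - 25
python3 -m inch '[[[0,0,0],[0,0,0]],[[0,0,0],[0,0,0]],[[0,0,0],[0,0,0]],[[0.05,0,0],[0,0,0]],[[0.15,0,-0.1],[0,0,0]],[[0.25,0,-0.25],[0,0,0]],[[0.35,0,-0.45],[0,0,0]],[[0.4,0.05,-0.65],[0,0,0]],[[0.4,0.15,-0.85],[0,0,0]],[[0.4,0.3,-1],[0,0,0]]]' 0.65
python3 - <<'E'
from h import *
print(toB(tool()[0]))
for t in(0,.5,1.2,1.5,1.7,1.9,2.2):
  a=np.arctan2(8,36)+t; P=B(-.101-.0369*np.sin(a),-.055,.082+.0369*np.cos(a)); print(t,(pw(P)))
a=cv2.resize(manip.camera("wrist")[100:300,200:520],(800,500),interpolation=3)
cv2.imwrite("pics/w4.png",cv2.convertScaleAbs(a[:,:,::-1],alpha=1.5))
E
```

```text
clock: 14.35
position: [0.4732, -0.0236, 0.0345]
ee_rot: [0.241, 0.971, 0.001, -0.003]
ft_force: [-11.3, 13.7, 5.7]
grip_width: 0.262
grasp_force: 70.0
clock: 15.35
position: [0.4589, 0.0097, 0.1162]
ee_rot: [0.243, 0.97, 0.0, 0.0]
ft_force: [0.4, -0.1, -0.1]
grip_width: 0.645
grasp_force: 0.0
[-0.1665 -0.03    0.1162]
0 [283. 313.]
0.5 [283. 287.]
1.2 [285. 256.]
1.5 [287. 249.]
1.7 [288. 247.]
1.9 [288. 247.]
2.2 [290. 250.]
```

View pics/w4.png

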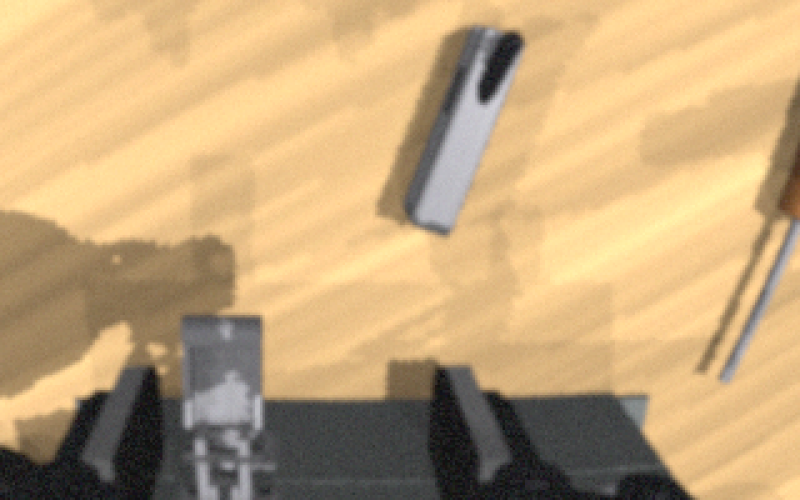

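Run:
```python
from h import *
for t in(1.4,1.5,1.7,1.9,2.2):
  q=[]
  for r,w in((8,36),(8,54),(12,54),(8,24)):
    a=np.arctan2(r,w)+t; h=np.hypot(r,w)/1000; q.append(pw(B(-.101-h*np.sin(a),-.055,.082+h*np.cos(a))).tolist())
  print(t,q)
print([pw(B(-.119,.065,.12)),pw(B(-.085,.065,.12))])
print("tab"); delta(B(-.110,.065,.13)); print(manip.get_obs()["joint_pos"].round(2))
```

```text
1.4 [[282.0, 249.0], [281.0, 230.0], [281.0, 227.0], [283.0, 261.0]]
1.5 [[283.0, 248.0], [281.0, 227.0], [282.0, 224.0], [284.0, 260.0]]
1.7 [[284.0, 245.0], [283.0, 224.0], [284.0, 222.0], [284.0, 259.0]]
1.9 [[285.0, 245.0], [285.0, 223.0], [285.0, 223.0], [285.0, 260.0]]
2.2 [[286.0, 248.0], [286.0, 228.0], [287.0, 229.0], [286.0, 262.0]]
[array([449., 295.]), array([439., 330.])]
tab
shift [-0.702  1.148 -0.147]
[-0.67  0.02  0.56  2.01 -0.01  1.11  0.98]
```

```bash
python3 -m inch '[[[-0.02,-0.05,0],[0,0,0]],[[-0.05,-0.1,0],[0,0,0]],[[-0.1,-0.17,0],[0,0,0]],[[-0.17,-0.24,0],[0,0,0]],[[-0.27,-0.3,0],[0,0,0]],[[-0.37,-0.3,0],[0,0,0]],[[-0.37,-0.3,0.1],[0,0,0]],[[-0.37,-0.3,0.2],[0,0,0]],[[-0.37,-0.3,0.3],[0,0,0]],[[-0.37,-0.3,0.4],[0,0,0]]]' 0 40
python3 -m inch '[[[0,0,0.05],[0,0,0]],[[0,0,0.1],[0,0,0]],[[0,0,0.15],[0,0,0]],[[0,0,0.2],[0,0,0]],[[0,0,0.25],[0,0,0]],[[0,0,0.3],[0,0,0]],[[0,0,0.34],[0,0,0]],[[0,0,0.38],[0,0,0]],[[0,0,0.42],[0,0,0]],[[0,0,0.42],[0,0,0]]]'
```

```text
clock: 16.4
position: [0.4732, -0.0251, 0.0822]
ee_rot: [0.242, 0.97, -0.0, -0.0]
ft_force: [0.1, 0.4, 1.1]
grip_width: -0.002
grasp_force: 0.0
clock: 17.4
position: [0.4734, -0.0253, 0.0492]
ee_rot: [0.242, 0.97, -0.0, -0.0]
ft_force: [-0.1, 0.1, -0.4]
grip_width: -0.003
grasp_force: 0.0
```

```bash
python3 -m inch '[[[0,0,0.03],[0,0,0]],[[0,0,0.06],[0,0,0]],[[0,0,0.09],[0,0,0]],[[0,0,0.12],[0,0,0]],[[0,0,0.15],[0,0,0]],[[0,0,0.18],[0,0,0]],[[0,0,0.18],[0,0,0]],[[0,0,0.18],[0,0,0]],[[0,0,0.18],[0,0,0]],[[0,0,0.18],[0,0,0]]]' | grep -E "posi|ft"
python3 - <<'E'
from h import *
im=manip.camera("wrist"); np.save("w5.npy",im)
p,r=tool(); print(toB(p))
g=im[150:300,250:400].astype(int).sum(2)//3
# metal: bright & unsaturated
hsv=cv2.cvtColor(im,cv2.COLOR_RGB2HSV); m=((hsv[...,1]<45)&(hsv[...,2]>70)).astype(np.uint8)
for v in range(190,290,4): print(v,"".join("#" if m[v,u] else "." for u in range(270,380,2)))
for t in(1.4,1.7,2.2):
  print(t,[pw(B(-.101-np.hypot(*k)/1e3*np.sin(np.arctan2(*k)+t),-.053,.082+np.hypot(*k)/1e3*np.cos(np.arctan2(*k)+t))).tolist() for k in((8,36),(12,54))])
E
```

```text
position: [0.4737, -0.0253, 0.0353]
ft_force: [0.7, -0.2, -0.3]
[-0.137  -0.0539  0.0352]
190 .......................................................
194 .......................................................
198 .......................................................
202 .......................................................
206 .......................................................
210 .......................................................
214 .......................................................
218 .......................................................
222 .......................................................
226 .......................................................
230 .......................................................
234 .......................................................
238 ...........................######.##...................
242 ...............#..............#.#####..................
246 ...............###...............#.#...................
250 ...............#.......................................
254 .......................................................
258 .......................................................
262 .......................................................
266 .......................................................
270 .......................................................
274 .......................................................
278 .......................................................
282 .......................................................
286 .......................................................
1.4 [[322.0, 275.0], [323.0, 240.0]]
1.7 [[322.0, 268.0], [322.0, 232.0]]
2.2 [[322.0, 270.0], [321.0, 240.0]]
```

```bash
python3 -m inch '[[[0.02,0,-0.1],[0,0,0]],[[0.04,0,-0.2],[0,0,0]],[[0.08,0,-0.35],[0,0,0]],[[0.1,0.05,-0.5],[0,0,0]],[[0.1,0.12,-0.65],[0,0,0]],[[0.1,0.2,-0.8],[0,0,0]],[[0.1,0.3,-0.9],[0,0,0]],[[0.1,0.4,-1],[0,0,0]],[[0.1,0.5,-1],[0,0,0]],[[0.1,0.6,-1],[0,0,0]]]' 0 40| grep -E "posi|ft"
python3 - <<'E'
from h import *
im=manip.camera("wrist"); np.save("w6.npy",im)
p,r=tool(); print(toB(p))
hsv=cv2.cvtColor(im,cv2.COLOR_RGB2HSV); m=((hsv[...,1]<60)&(hsv[...,2]>60)).astype(np.uint8)
for v in range(190,290,3): print(v,"".join("#" if m[v,u] else "." for u in range(190,360,1)))
for t in(1.4,1.7,1.9,2.2):
  print(t,[pw(B(-.101-np.hypot(*k)/1e3*np.sin(np.arctan2(*k)+t),yy,.082+np.hypot(*k)/1e3*np.cos(np.arctan2(*k)+t))).tolist() for k in((8,24),(12,54)) for yy in (-.066,-.042)])
E
```

```text
position: [0.4893, 0.0216, 0.115]
ft_force: [0.6, 0.2, -1.2]
[-0.1455 -0.004   0.1147]
190 ..........................................................................................................................................................................
193 ..........................................................................................................................................................................
196 ..........................................................................................................................................................................
199 ..........................................................................................................................................................................
202 ..........................................................................................................................................................................
205 .........................................................#########.#.###...#..########................................................
[... 4512 characters left out ...]
..........................##..........#...................................
286 ............................................................####.....#####................................................................................................
289 ......................................................................####................................................................................................
1.4 [[238.0, 239.0], [269.0, 240.0], [233.0, 202.0], [266.0, 202.0]]
1.7 [[240.0, 238.0], [270.0, 238.0], [239.0, 199.0], [270.0, 199.0]]
1.9 [[242.0, 238.0], [271.0, 239.0], [243.0, 201.0], [272.0, 201.0]]
2.2 [[244.0, 242.0], [272.0, 242.0], [247.0, 208.0], [274.0, 208.0]]
```

The handle now spans rows 205–243 and columns 244–276, which matches about 2.1–2.2 rad, so the latch is fully open. Next is the lift tab.

```bash
python3 -m inch '[[[0,0.08,0],[0,0,0]],[[0,0.18,0],[0,0,0]],[[0,0.28,0],[0,0,0]],[[0,0.38,0.05],[0,0,0]],[[0,0.48,0.1],[0,0,0]],[[0,0.58,0.15],[0,0,0]],[[0,0.68,0.2],[0,0,0]],[[0,0.78,0.25],[0,0,0]],[[0,0.87,0.3],[0,0,0]],[[0,0.87,0.33],[0,0,0]]]' 0.6 40| grep -E "posi|ft"
python3 -m inch '[[[-0.06,0,0],[0,0,0]],[[-0.14,0,0],[0,0,0]],[[-0.22,0,0],[0,0,0]],[[-0.3,0,0],[0,0,0]],[[-0.36,0,0],[0,0,0]],[[-0.4,0,0],[0,0,0]],[[-0.4,0,0],[0,0,0]],[[-0.4,0,0],[0,0,0]],[[-0.4,0,0],[0,0,0]],[[-0.4,0,0],[0,0,0]]]' | grep -E "posi|ft"
python3 -m inch '[[[0,0,0],[0,0,0]],[[0,0,0],[0,0,0]],[[0,0,0],[0,0,0]],[[0,0,0],[0,0,0]],[[0,0,0],[0,0,0]],[[0,0,0],[0,0,0]],[[0,0,0],[0,0,0]],[[0,0,0],[0,0,0]],[[0,0,0],[0,0,0]],[[0,0,0],[0,0,0]]]' 0 60
python3 - <<'E'
from h import *
p=toB(tool()[0]); print(p)
hx,hz=.085,.060; g=np.array([p[0],p[2]+.019]); r=np.hypot(g[0]-hx,g[1]-hz); a0=np.arctan2(g[1]-hz,g[0]-hx); print(r,a0)
for t in np.arange(.1,1.71,.1):
  print(round(t,1),np.round([-(hx+r*np.cos(a0-t)-g[0])/.08,-(hz+r*np.sin(a0-t)-g[1])/.08],2))
E
```

```text
position: [0.522, 0.0833, 0.0883]
ft_force: [-0.8, 0.5, 0.2]
position: [0.5499, 0.0674, 0.0888]
ft_force: [-0.0, -0.1, -0.1]
clock: 22.5
position: [0.5517, 0.0705, 0.0897]
ee_rot: [0.241, 0.971, 0.002, 0.001]
ft_force: [4.8, 10.2, -0.4]
grip_width: 0.209
grasp_force: 58.7
[-0.1131  0.0673  0.0897]
0.20399828430651076 2.900537403930403
0.1 [-0.07 -0.24]
0.2 [-0.17 -0.48]
0.3 [-0.29 -0.7 ]
0.4 [-0.43 -0.92]
0.5 [-0.59 -1.11]
0.6 [-0.78 -1.29]
0.7 [-0.97 -1.45]
0.8 [-1.19 -1.59]
0.9 [-1.41 -1.71]
1.0 [-1.65 -1.8 ]
1.1 [-1.9  -1.87]
1.2 [-2.15 -1.92]
1.3 [-2.4  -1.94]
1.4 [-2.66 -1.93]
1.5 [-2.91 -1.9 ]
1.6 [-3.16 -1.85]
1.7 [-3.4  -1.77]
```

```bash
python3 -m inch '[[[-0.01,0,-0.04],[0,0,0]],[[-0.03,0,-0.12],[0,0,0]],[[-0.07,0,-0.24],[0,0,0]],[[-0.12,0,-0.36],[0,0,0]],[[-0.17,0,-0.48],[0,0,0]],[[-0.23,0,-0.59],[0,0,0]],[[-0.29,0,-0.7],[0,0,0]],[[-0.36,0,-0.81],[0,0,0]],[[-0.43,0,-0.92],[0,0,0]],[[-0.43,0,-0.92],[0,0,0]]]' 0 50
```

```text
clock: 23.5
position: [0.5849, 0.0522, 0.1636]
ee_rot: [0.242, 0.97, 0.002, 0.005]
ft_force: [20.3, 3.5, -16.4]
grip_width: 0.174
grasp_force: 48.9
```

```bash
python3 -m inch '[[[-0.09,0,0.03],[0,0,0]],[[-0.16,0,-0.04],[0,0,0]],[[-0.25,0,-0.14],[0,0,0]],[[-0.34,0,-0.23],[0,0,0]],[[-0.44,0,-0.32],[0,0,0]],[[-0.53,0,-0.4],[0,0,0]],[[-0.63,0,-0.48],[0,0,0]],[[-0.74,0,-0.55],[0,0,0]],[[-0.85,0,-0.62],[0,0,0]],[[-0.85,0,-0.62],[0,0,0]]]' 0 50
python3 - <<'E'
from h import *
print(toB(tool()[0]))
E
```

```text
clock: 24.5
position: [0.6415, 0.0222, 0.2151]
ee_rot: [0.241, 0.971, 0.003, 0.001]
ft_force: [-8.1, 9.0, 18.2]
grip_width: 0.171
grasp_force: 58.0
[-0.0111  0.0668  0.2151]
```

```bash
python3 -m inch '[[[-0.05,0,-0.06],[0,0,0]],[[-0.13,0,-0.12],[0,0,0]],[[-0.22,0,-0.17],[0,0,0]],[[-0.34,0,-0.22],[0,0,0]],[[-0.46,0,-0.26],[0,0,0]],[[-0.58,0,-0.3],[0,0,0]],[[-0.71,0,-0.33],[0,0,0]],[[-0.83,0,-0.36],[0,0,0]],[[-0.96,0,-0.38],[0,0,0]],[[-0.96,0,-0.38],[0,0,0]]]' 0 50| grep -vE "ee"
python3 -m inch '[[[-0.08,0,-0.01],[0,0,0]],[[-0.16,0,-0.01],[0,0,0]],[[-0.25,0,-0.02],[0,0,0]],[[-0.33,0,-0.02],[0,0,0]],[[-0.42,0,-0.01],[0,0,0]],[[-0.51,0,-0.01],[0,0,0]],[[-0.59,0,0],[0,0,0]],[[-0.67,0,0.01],[0,0,0]],[[-0.76,0,0.02],[0,0,0]],[[-0.76,0,0.02],[0,0,0]]]' 0 50
python3 - <<'E'
from h import *
p,r=tool(); print(toB(p),manip.get_obs()["joint_pos"].round(2))
im=manip.camera("scene")
cv2.imwrite("pics/s7.png",im[:,:,::-1])
hsv=cv2.cvtColor(im,cv2.COLOR_RGB2HSV); print("pack-dark",[(v,"".join("#" if hsv[v,u,2]<45 else "." for u in range(220,400,3))) for v in range(130,260,10)])
E
```

```text
clock: 25.5
position: [0.7093, -0.0149, 0.2411]
ft_force: [3.2, 4.9, -6.6]
grip_width: 0.142
grasp_force: 49.5
clock: 26.5
position: [0.7628, -0.0437, 0.2397]
ee_rot: [0.241, 0.97, 0.001, -0.0]
ft_force: [2.4, 5.8, -3.1]
grip_width: 0.143
grasp_force: 52.6
[0.1269 0.0655 0.2397] [-0.28  0.7   0.57  0.95 -0.36  1.58  1.25]
pack-dark [(130, '............................................................'), (140, '............................................................'), (150, '............................................................'), (160, '............................................................'), (170, '............................................................'), (180, '............................................................'), (190, '............................................................'), (200, '............................................................'), (210, '............................................................'), (220, '............................................................'), (230, '............................................................'), (240, '............................................................'), (250, '............................................................')]
```

```bash
python3 -m inch '[[[0,0,0],[0,0,0]],[[0,0,0],[0,0,0]],[[0,0,0],[0,0,0]],[[0,0,-0.15],[0,0,0]],[[0,0,-0.3],[0,0,0]],[[0,0,-0.45],[0,0,0]],[[0,0,-0.6],[0,0,0]],[[0.1,0,-0.75],[0,0,0]],[[0.25,-0.05,-0.75],[0,0,0]],[[0.4,-0.1,-0.75],[0,0,0]]]' 0.6 50| grep -vE "ee"
python3 -m inch '[[[0.1,-0.05,0],[0,0,0]],[[0.2,-0.12,0],[0,0,0]],[[0.32,-0.2,0],[0,0,0]],[[0.45,-0.28,0.0],[0,0,0]],[[0.58,-0.36,0.1],[0,0,0]],[[0.7,-0.44,0.2],[0,0,0]],[[0.8,-0.52,0.3],[0,0,0]],[[0.9,-0.6,0.4],[0,0,0]],[[1,-0.68,0.5],[0,0,0]],[[1,-0.72,0.6],[0,0,0]]]' 0.95 50| grep -vE "ee"
python3 - <<'E'
from h import *
p,r=tool(); print(toB(p),manip.get_obs()["joint_pos"].round(2)); delta(B(-.001,0,.12))
a=manip.camera("wrist"); b=manip.camera("scene"); np.savez("k.npz",a=a,b=b)
cv2.imwrite("pics/k.png",cv2.convertScaleAbs(np.hstack([cv2.resize(a[60:400,120:520],(400,340)),cv2.resize(b[60:280,180:420],(371,340))])[:,:,::-1],alpha=1.5))
for n,P in dict(pc=B(-.001,0,.07),pE1=B(-.060,0,.058),pE2=B(.058,0,.07),tcp=p,L=B(-.001,.023,.07)).items(): print(n,pw(P)-[120,60])
E
```

```text
clock: 27.55
position: [0.7295, -0.0374, 0.3018]
ft_force: [-0.6, -0.2, 0.2]
grip_width: 0.601
grasp_force: 0.0
clock: 28.55
position: [0.6315, -0.0507, 0.2536]
ft_force: [-0.4, -0.1, 0.4]
grip_width: 0.95
grasp_force: 0.0
[ 0.0142 -0.0023  0.2536] [-0.44  0.36  0.61  1.39 -0.21  1.45  1.24]
shift [0.191 0.026 1.67 ]
pc [201.  97.]
pE1 [201.  46.]
pE2 [201. 146.]
tcp [200. 177.]
L [221.  98.]
```

View pics/k.png

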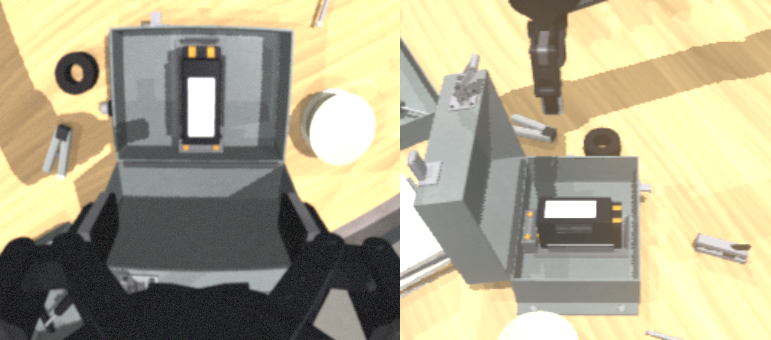

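The lid rests on its stop. The pack runs from rows 45 to 143 at column 201, with the contact end towards the latch, and my prediction agrees within 2 px. Going down to grasp it.

```bash
python3 -m inch '[[[0.04,0,0.1],[0,0,0]],[[0.08,0.01,0.2],[0,0,0]],[[0.12,0.02,0.3],[0,0,0]],[[0.16,0.02,0.4],[0,0,0]],[[0.19,0.02,0.5],[0,0,0]],[[0.19,0.02,0.6],[0,0,0]],[[0.19,0.02,0.7],[0,0,0]],[[0.19,0.02,0.8],[0,0,0]],[[0.19,0.02,0.9],[0,0,0]],[[0.19,0.02,1],[0,0,0]]]' 0.95 60| grep -E "posi"
python3 -m inch '[[[0,0,0.1],[0,0,0]],[[0,0,0.2],[0,0,0]],[[0,0,0.3],[0,0,0]],[[0,0,0.4],[0,0,0]],[[0,0,0.5],[0,0,0]],[[0,0,0.6],[0,0,0]],[[0,0,0.7],[0,0,0]],[[0,0,0.8],[0,0,0]],[[0,0,0.9],[0,0,0]],[[0,0,1],[0,0,0]]]' 0.95 60| grep -E "posi"
python3 -m inch '[[[0,0,0.1],[0,0,0]],[[0,0,0.2],[0,0,0]],[[0,0,0.3],[0,0,0]],[[0,0,0.4],[0,0,0]],[[0,0,0.5],[0,0,0]],[[0,0,0.6],[0,0,0]],[[0,0,0.68],[0,0,0]],[[0,0,0.72],[0,0,0]],[[0,0,0.72],[0,0,0]],[[0,0,0.72],[0,0,0]]]' 0.95 60| grep -E "posi|ft"
python3 -m inch '[[[0,0,0],[0,0,0]],[[0,0,0],[0,0,0]],[[0,0,0],[0,0,0]],[[0,0,0],[0,0,0]],[[0,0,0],[0,0,0]],[[0,0,0],[0,0,0]],[[0,0,0],[0,0,0]],[[0,0,0],[0,0,0]],[[0,0,0],[0,0,0]],[[0,0,0],[0,0,0]]]' 0 70
python3 -c "
from h import *
print(toB(tool()[0]))"
```

```text
position: [0.6196, -0.0423, 0.1721]
position: [0.6196, -0.0422, 0.0921]
position: [0.6197, -0.0423, 0.0354]
ft_force: [-0.1, 0.1, -0.5]
clock: 32.65
position: [0.6201, -0.0419, 0.0361]
ee_rot: [0.242, 0.97, 0.0, 0.001]
ft_force: [-1.3, 1.8, 6.2]
grip_width: 0.503
grasp_force: 70.1
[0.0001 0.0001 0.0361]
```

```bash
python3 -m inch '[[[0,0,-0.04],[0,0,0]],[[0,0,-0.1],[0,0,0]],[[0,0,-0.2],[0,0,0]],[[0,0,-0.3],[0,0,0]],[[0,0,-0.4],[0,0,0]],[[0,0,-0.52],[0,0,0]],[[0,0,-0.64],[0,0,0]],[[0,0,-0.76],[0,0,0]],[[0,0,-0.88],[0,0,0]],[[0,0,-1],[0,0,0]]]' 0 70| grep -vE "ee"
python3 - <<'E'
from h import *
k=np.load("k.npz")["a"]; P0=np.array([.6315,-.0507,.2536]); p,r=tool()
col=k[60:400,120:520][20:170,185:219].astype(int)
def row(im,name):
  for v in range(0,im.shape[0],2): pass
print("before rows (crop): v: mean rgb at u 188-194 / 198-206")
for v in list(range(34,62,2))+list(range(128,156,2)): print(v,k[60+v,308:314].mean(0).astype(int),k[60+v,318:326].mean(0).astype(int), toB(wray(320,60+v,.07,P0,r))[0],toB(wray(320,60+v,.058,P0,r))[0],toB(wray(320,60+v,.022,P0,r))[0])
np.save("lift.npy",manip.camera("wrist"))
E
```

```text
clock: 33.65
position: [0.6196, -0.0423, 0.1161]
ft_force: [0.1, -0.9, -4.8]
grip_width: 0.498
grasp_force: 71.5
before rows (crop): v: mean rgb at u 188-194 / 198-206
34 [88 91 91] [86 90 89] -0.0743 -0.0746 -0.0754
36 [105 109 109] [102 106 105] -0.072 -0.0722 -0.0728
38 [82 84 85] [84 85 86] -0.0697 -0.0698 -0.0702
40 [67 67 69] [67 68 69] -0.0674 -0.0675 -0.0676
42 [78 78 79] [70 70 72] -0.0651 -0.0651 -0.065
44 [94 91 89] [83 83 84] -0.0628 -0.0627 -0.0624
46 [126 103  70] [64 63 65] -0.0605 -0.0604 -0.0598
48 [167 127  60] [48 47 48] -0.0582 -0.058 -0.0572
50 [174 131  60] [47 46 47] -0.0559 -0.0556 -0.0546
52 [173 130  59] [47 45 47] -0.0537 -0.0532 -0.052
54 [168 127  59] [45 44 46] -0.0514 -0.0509 -0.0494
56 [137 104  52] [41 40 42] -0.0491 -0.0485 -0.0468
58 [51 43 32] [26 25 28] -0.0468 -0.0461 -0.0442
60 [33 32 36] [36 35 38] -0.0445 -0.0438 -0.0416
128 [200 200 198] [214 213 212] 0.036 0.0394 0.0497
130 [200 199 196] [214 213 212] 0.0385 0.042 0.0526
132 [201 200 198] [214 213 213] 0.0409 0.0446 0.0554
134 [192 191 190] [207 205 205] 0.0434 0.0471 0.0582
136 [131 130 127] [141 140 139] 0.046 0.0497 0.0611
138 [46 45 45] [46 46 47] 0.0485 0.0523 0.0639
140 [34 34 35] [35 35 38] 0.051 0.055 0.0668
142 [36 35 36] [34 33 37] 0.0536 0.0576 0.0697
144 [63 62 59] [58 58 60] 0.0561 0.0602 0.0726
146 [104  98  92] [96 96 97] 0.0587 0.0629 0.0755
148 [106  99  93] [96 95 97] 0.0612 0.0655 0.0784
150 [96 92 92] [92 92 93] 0.0638 0.0682 0.0814
152 [78 78 79] [77 77 79] 0.0664 0.0709 0.0843
154 [55 57 57] [54 54 55] 0.069 0.0736 0.0873
```

```bash
python3 -m inch '[[[0,0,-0.02],[0,0,0.07]],[[0,0,-0.04],[0,0,0.16]],[[0,0,-0.06],[0,0,0.26]],[[0,0,-0.08],[0,0,0.37]],[[0,0,-0.1],[0,0,0.48]],[[0,0,-0.1],[0,0,0.59]],[[0,0,-0.1],[0,0,0.7]],[[0,0,-0.1],[0,0,0.8]],[[0,0,-0.1],[0,0,0.9]],[[0,0,-0.1],[0,0,1]]]' 0 70 | grep -E "posi|_"
python3 -m inch '[[[0,0,0],[0,0,0.1]],[[0,0,0],[0,0,0.2]],[[0,0,0],[0,0,0.3]],[[0,0,0],[0,0,0.4]],[[0,0,0],[0,0,0.5]],[[0,0,0],[0,0,0.6]],[[0,0,0],[0,0,0.7]],[[0,0,0],[0,0,0.8]],[[0,0,0],[0,0,0.9]],[[0,0,0],[0,0,1]]]' 0 70| grep -E "posi|_"
python3 -m inch '[[[0,0,0],[0,0,0.1]],[[0,0,0],[0,0,0.2]],[[0,0,0],[0,0,0.3]],[[0,0,0],[0,0,0.4]],[[0,0,0],[0,0,0.5]],[[0,0,0],[0,0,0.6]],[[0,0,0],[0,0,0.7]],[[0,0,0],[0,0,0.8]],[[0,0,0],[0,0,0.9]],[[0,0,0],[0,0,1]]]' 0 70| grep -E "posi|_"
python3 - <<'E'
from h import *
y=np.radians(-118); Y=np.array([np.cos(y),np.sin(y),0]); Z=np.array([0,0,-1]); X=np.cross(Y,Z)
delta(B(-.0015,0,.12),R.from_matrix(np.c_[X,Y,Z])); print(toB(tool()[0]),manip.get_obs()["joint_pos"].round(2))
E
```

```text
position: [0.6195, -0.0422, 0.1232]
ee_rot: [0.596, 0.803, 0.0, -0.0]
ft_force: [0.3, -0.1, -4.6]
grip_width: 0.498
grasp_force: 71.5
position: [0.6195, -0.0421, 0.1232]
ee_rot: [0.858, 0.514, 0.0, -0.0]
ft_force: [-1.2, -0.3, -3.9]
grip_width: 0.496
grasp_force: 71.5
position: [0.6196, -0.042, 0.1232]
ee_rot: [0.989, 0.146, 0.0, -0.0]
ft_force: [-0.3, -0.2, -4.0]
grip_width: 0.504
grasp_force: 71.5
shift [-0.009 -0.011  0.041]
turn [-0.001  0.     0.996]
[-0.0004 -0.0002  0.1232] [-0.77  0.58  1.06  1.62 -0.53  1.26 -0.89]
```

```bash
python3 -m inch '[[[0,0,0],[0,0,0.1]],[[0,0,0],[0,0,0.2]],[[0,0,0],[0,0,0.3]],[[0,0,0],[0,0,0.4]],[[0,0,0],[0,0,0.5]],[[0,0,0],[0,0,0.6]],[[0,0,0],[0,0,0.7]],[[0,0,0],[0,0,0.8]],[[-0.01,-0.01,0],[0,0,0.92]],[[-0.01,-0.01,0],[0,0,1]]]' 0 70 | grep -E "posi|rot"
python3 -m inch '[[[0,0,0.05],[0,0,0]],[[0,0,0.12],[0,0,0]],[[0,0,0.2],[0,0,0]],[[0,0,0.28],[0,0,0]],[[0,0,0.36],[0,0,0]],[[0,0,0.44],[0,0,0]],[[0,0,0.52],[0,0,0]],[[0,0,0.58],[0,0,0]],[[0,0,0.62],[0,0,0]],[[0,0,0.62],[0,0,0]]]' 0 70| grep -vE "clo"
python3 - <<'E'
from h import *
print(toB(tool()[0]))
im=manip.camera("wrist"); np.save("low.npy",im)
print(pw(B(.057,0,.065)),pw(B(.063,.0,.039)),pw(B(.063,.025,.039)))
for v in range(60,230,4):
  print(v,"".join("%3d"%(int(im[v,u].mean())//3) for u in range(260,380,4)), im[v,318:322].mean((0)).astype(int))
E
```

```text
position: [0.6185, -0.0412, 0.1231]
ee_rot: [0.97, -0.243, -0.0, -0.0]
position: [0.6184, -0.0417, 0.0732]
ee_rot: [0.97, -0.242, -0.0, 0.0]
ft_force: [0.8, 0.6, -3.8]
grip_width: 0.504
grasp_force: 71.5
[-0.0016 -0.0005  0.0732]
[315. 136.] [316. 122.] [278. 123.]
60  42 42 42 42 43 44 43 44 43 42 43 43 43 44 43 43 44 44 43 42 44 44 43 43 44 44 44 45 43 44 [126 132 132]
64  43 42 42 42 43 42 43 43 42 42 43 43 43 43 44 44 43 44 43 42 43 43 43 43 44 43 44 44 44 44 [128 134 134]
68  43 43 42 42 43 43 42 43 43 43 44 44 43 44 43 43 44 43 43 43 44 43 44 43 43 42 43 43 44 43 [130 133 135]
72  43 43 44 43 42 43 43 43 43 43 44 44 44 44 44 45 43 44 43 43 44 42 43 44 44 44 44 43 44 43 [129 134 134]
76  43 42 41 41 40 40 39 38 39 38 37 38 39 37 38 38 38 38 38 39 40 41 41 42 42 43 42 43 43 43 [111 116 115]
80  25 25 25 26 27 26 26 27 27 26 27 26 27 26 26 27 27 24 26 26 26 26 26 25 25 26 25 25 24 24 [80 80 82]
84  31 30 31 30 30 31 30 30 29 29 29 28 28 29 29 29 29 29 27 28 29 28 29 28 28 27 28 27 28 28 [87 87 88]
88  25 24 24 23 24 24 24 23 23 23 24 24 24 23 23 23 23 24 24 24 23 24 25 24 23 24 24
[... 3055 characters left out ...]
19 18 18 19 18 17 18 17 16 15 15  9 13 27 29 28 [57 56 59]
208  49 49 49 22 21 22 22 22 20 21 22 21 21 19 20 19 18 19 17 16 16 17 16 11 11 11 13 28 29 28 [55 56 59]
212  50 48 48 25 21 22 22 22 21 20 21 20 20 20 20 18 18 18 18 16 13 17 13  8 11  9 13 28 29 29 [55 55 58]
216  49 49 49 25 10 20 21 21 20 20 20 19 19 20 18 14 12 14 13 11  9 12 11 10 11 12 14 29 29 29 [46 47 49]
220  48 48 48 26 10 10 14 24 25 26 24 25 22 17 13 12 13 13 12 11 10 10 10  9  9  9 14 29 28 28 [40 40 41]
224  47 48 48 32 10 11 11 54 68 80 80 79 67 58 57 58 58 56 56 56 56 57 52 11 10 10 17 28 28 29 [180 175 167]
228  47 47 48 33  9 10  9 53 58 80 80 72 61 59 59 59 60 60 59 59 58 60 52 10 10 11 18 29 29 28 [183 178 169]
```

The pack (columns 272–364) and the terminal block (276–358) line up. Lowering slowly.

```bash
python3 -m inch '[[[0,0,0.03],[0,0,0]],[[0,0,0.06],[0,0,0]],[[0,0,0.09],[0,0,0]],[[0,0,0.12],[0,0,0]],[[0,0,0.15],[0,0,0]],[[0,0,0.18],[0,0,0]],[[0,0,0.21],[0,0,0]],[[0,0,0.24],[0,0,0]],[[0,0,0.27],[0,0,0]],[[0,0,0.3],[0,0,0]]]' 0 70 | grep -vE "rot"
python3 -c "
from h import *
print(toB(tool()[0]))"
```

```text
clock: 39.75
position: [0.6197, -0.0409, 0.0504]
ft_force: [1.3, 3.2, -0.9]
grip_width: 0.502
grasp_force: 72.1
[-0.0008  0.0009  0.0504]
```

```bash
python3 -m inch '[[[0,0,0.02],[0,0,0]],[[0,0,0.04],[0,0,0]],[[0,0,0.06],[0,0,0]],[[0,0,0.08],[0,0,0]],[[0,0,0.1],[0,0,0]],[[0,0,0.12],[0,0,0]],[[0,0,0.14],[0,0,0]],[[0,0,0.16],[0,0,0]],[[0,0,0.18],[0,0,0]],[[0,0,0.18],[0,0,0]]]' 0 70 | grep -vE "rot"
python3 -c "
from h import *
print(toB(tool()[0]))"
```

```text
clock: 40.75
position: [0.6187, -0.0407, 0.036]
ft_force: [-3.4, 5.9, 9.3]
grip_width: 0.499
grasp_force: 73.7
[-0.0017  0.0005  0.036 ]
```

```bash
python3 -m inch '[[[0.01,0,0],[0,0,0]],[[0.01,0,0],[0,0,0]],[[0.02,0,0],[0,0,0]],[[0.02,0,0],[0,0,0]],[[0.03,0,0],[0,0,0]],[[0.03,0,0],[0,0,0]],[[0.04,0,0],[0,0,0]],[[0.04,0,0],[0,0,0]],[[0.05,0,0],[0,0,0]],[[0.05,0,0],[0,0,0]]]' 0 70 | grep -vE "rot"
python3 -c "
from h import *
print(toB(tool()[0]))"
```

```text
clock: 41.75
position: [0.6217, -0.0422, 0.0359]
ft_force: [-6.0, 6.9, 12.9]
grip_width: 0.502
grasp_force: 74.1
[0.0016 0.0006 0.0359]
```

```bash
python3 -m inch '[[[0.01,0,0],[0,0,0]],[[0.01,0,0],[0,0,0]],[[0.02,0,0],[0,0,0]],[[0.02,0,0],[0,0,0]],[[0.02,0,0],[0,0,0]],[[0.03,0,0],[0,0,0]],[[0.03,0,0],[0,0,0]],[[0.03,0,0],[0,0,0]],[[0.03,0,0],[0,0,0]],[[0.03,0,0],[0,0,0]]]' 0 70 | grep -vE "rot"
python3 -c "
from h import *
print(toB(tool()[0]))"
```

```text
clock: 42.75
position: [0.6235, -0.0432, 0.0359]
ft_force: [-8.4, 8.2, 14.2]
grip_width: 0.499
grasp_force: 74.3
[0.0036 0.0006 0.0359]
```

```bash
python3 -m inch '[[[0,0,0],[0,0,0]],[[0,0,0],[0,0,0]],[[0,0,0],[0,0,0]],[[0,0,0],[0,0,0]],[[0,0,0],[0,0,0]],[[0,0,-0.06],[0,0,0]],[[0,0,-0.15],[0,0,0]],[[0,0,-0.25],[0,0,0]],[[0,0,-0.35],[0,0,0]],[[0,0,-0.45],[0,0,0]]]' 0.9 70 | grep -vE "rot"
python3 -m inch '[[[-0.02,0,-0.1],[0,0,0]],[[-0.06,0,-0.2],[0,0,0]],[[-0.12,0,-0.3],[0,0,0]],[[-0.2,0,-0.4],[0,0,0]],[[-0.28,0,-0.5],[0,0,0]],[[-0.36,0,-0.6],[0,0,0]],[[-0.45,0,-0.7],[0,0,0]],[[-0.54,0,-0.8],[0,0,0]],[[-0.62,0,-0.9],[0,0,0]],[[-0.7,0,-1],[0,0,0]]]' | grep -vE "rot"
python3 - <<'E'
from h import *
p=toB(tool()[0]); print(p)
im=manip.camera("wrist")
for n,P in dict(end_z058=B(.060,0,.058),step=B(.046,0,.07),plain=B(-.058,0,.07),blockface=B(.062,0,.032)).items(): print(n,pw(P))
for v in range(96,330,3): print(v,[im[v,u:u+6].mean(0).astype(int).tolist() for u in (304,317,328)], end=" " if v%2 else "\n")
for v in(120,150): print(v,(im[v,260:380:3].mean(1)).astype(int))
E
```

```text
clock: 43.75
position: [0.6244, -0.0448, 0.0722]
ft_force: [0.1, 0.4, -0.0]
grip_width: 0.899
grasp_force: 0.0
clock: 44.75
position: [0.5743, -0.0182, 0.1518]
ft_force: [-0.7, 0.2, 0.3]
grip_width: 0.901
grasp_force: 0.0
[-0.0516 -0.0004  0.1518]
end_z058 [317.  63.]
step [317.  78.]
plain [317. 201.]
blockface [317.  64.]
96 [[46, 44, 46], [42, 42, 45], [41, 40, 42]]
99 [[46, 47, 49], [43, 43, 45], [40, 39, 42]] 102 [[106, 106, 106], [107, 106, 109], [88, 89, 90]]
105 [[205, 204, 201], [204, 204, 205], [198, 199, 200]] 108 [[206, 205, 203], [205, 204, 202], [205, 204, 205]]
111 [[204, 204, 199], [206, 205, 202], [205, 204, 204]] 114 [[204, 203, 200], [205, 204, 203], [205, 205, 206]]
117 [[206, 205, 205], [205, 204, 204], [205, 204, 204]] 120 [[206, 205, 203], [205, 205, 205], [205, 204, 206]]
123 [[205, 204, 203], [205, 204, 206], [205, 205, 206]] 126 [[206, 205, 203], [206, 204, 206], [205, 204, 207]]
129 [[205, 205, 204], [205, 204, 207], [205, 204, 207]] 132 [[206, 205, 204], [206, 205, 205], [205, 204, 207]]
135 [[206, 205, 203], [206, 204, 205], [205, 204, 204]] 138 [[205, 20
[... 3070 characters left out ...]
 [189, 157, 110], [181, 150, 107]] 312 [[199, 165, 116], [182, 150, 106], [166, 137, 97]]
315 [[199, 165, 116], [164, 136, 96], [166, 136, 96]] 318 [[185, 152, 108], [164, 135, 95], [176, 144, 102]]
321 [[173, 142, 100], [170, 141, 99], [184, 151, 108]] 324 [[172, 142, 101], [182, 150, 107], [175, 145, 102]]
327 [[184, 152, 108], [179, 147, 105], [166, 138, 97]] 120 [117 117 115 115 113 114 110 111  82  55  51  44  49 137 203 203 205 205
 202 205 203 207 205 206 207 193  58  37  29  55  71  70  66  63  64  79
 106 109 107 102]
150 [115 114 113 110 110 110 114 109  85  56  51  43  43 126 205 206 205 205
 204 203 204 202 205 206 206 165  35  35  32  57  70  77  69  65  65  64
  65  65  65  67]
```

Run:
```python
from h import *
im=manip.camera("wrist")
for v in range(44,100,2): print(v,[im[v,u:u+4].mean(0).astype(int).tolist() for u in (302,316,330)],[toB(wray(317,v,z))[0] for z in(.07,.058,.039)])
for v in(196,198,200): print(v,[toB(wray(317,v,z))[0] for z in(.07,.029)])
e=np.load("k.npz")["b"]; s=manip.camera("scene"); cv2.imwrite("pics/s9.png",s[:,:,::-1])
d=np.abs(s.astype(int)-cv2.imread("pics/s0.png")[:,:,::-1].astype(int)).max(2)
for n,(u,v) in dict(reel=(269,290),clamp=(388,220),awl=(390,290),jar=(454,303)).items(): print(n,np.median(d[v-12:v+12,u-20:u+20]))
```

```text
44 [[63, 64, 64], [71, 71, 73], [66, 67, 66]] [np.float64(0.0746), np.float64(0.0768), np.float64(0.0804)]
46 [[92, 92, 93], [93, 94, 95], [90, 91, 91]] [np.float64(0.0729), np.float64(0.075), np.float64(0.0785)]
48 [[97, 96, 98], [95, 96, 97], [93, 92, 94]] [np.float64(0.0712), np.float64(0.0733), np.float64(0.0766)]
50 [[102, 102, 102], [98, 96, 98], [97, 96, 96]] [np.float64(0.0695), np.float64(0.0715), np.float64(0.0747)]
52 [[104, 105, 106], [102, 103, 104], [103, 101, 100]] [np.float64(0.0678), np.float64(0.0698), np.float64(0.0728)]
54 [[105, 105, 106], [103, 103, 106], [102, 101, 102]] [np.float64(0.0662), np.float64(0.068), np.float64(0.0709)]
56 [[96, 96, 98], [93, 92, 94], [96, 94, 96]] [np.float64(0.0645), np.float64(0.0663), np.float64(0.069)]
58 [[77, 78, 79], [77, 77, 79], [79, 79, 80]] [np.float64(0.0628), np.float64(0.0645), np.float64(0.0672)]
60 [[79, 73, 66], [66, 66, 68], [73, 71, 68]] [np.float64(0.0612), np.float64(0.0628), np.float64(0.0653)]
62 [[145, 111, 56], [47, 47, 50], [130, 101, 54]] [np.float64(0.0595), np.float64(0.061), np.float64(0.0634)]
64 [[170,
[... 1413 characters left out ...]
 47, 51], [44, 43, 46], [41, 40, 43]] [np.float64(0.0364), np.float64(0.0369), np.float64(0.0375)]
92 [[48, 46, 49], [43, 43, 45], [38, 40, 41]] [np.float64(0.0348), np.float64(0.0351), np.float64(0.0357)]
94 [[49, 47, 49], [43, 41, 44], [42, 42, 45]] [np.float64(0.0332), np.float64(0.0334), np.float64(0.0339)]
96 [[47, 47, 49], [41, 43, 44], [40, 41, 41]] [np.float64(0.0315), np.float64(0.0317), np.float64(0.032)]
98 [[46, 44, 47], [44, 42, 45], [42, 41, 42]] [np.float64(0.0299), np.float64(0.03), np.float64(0.0302)]
196 [np.float64(-0.0528), np.float64(-0.0658)]
198 [np.float64(-0.0546), np.float64(-0.0679)]
200 [np.float64(-0.0564), np.float64(-0.07)]
reel 15.0
clamp 8.0
awl 14.0
jar 14.0
```

```bash
python3 -c "
from workcell import manip
print(manip.get_obs()['clock'],manip.hand_in())"
```

```text
the job is handed in; nothing more can be done
44.9 None
```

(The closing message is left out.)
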